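# Take the drying nozzle off the bench air outlet and box it

## Task

The glassware is dry, so put the air nozzle away: pull the spring sleeve of the bench outlet's quick coupler fully back until the orange nozzle pops loose, and let the sleeve spring fully forward again. Then draw the nozzle out, lay it gently in the grey box (do not drop it in), and shut the blue lid fully. Leave the glassware and tongs on the drying rack alone.

Things in the scene. Friction and masses are not known exactly. Their poses are not given: they have to be found in the camera images.
- outlet: Compressed-air bench outlet, fixed: grey base plate 170 x 90 x 12 mm, grey block 46 x 60 mm, 106 mm tall (local x +54 to +100 mm); from the block a brass quick coupler 23 mm across stands out level towards local -x, axis 90 mm above the bench. Origin: on the bench below the middle of the forward sleeve; +x along the coupler from mouth to block, +z up.
- mouth (a point): Centre of the coupler's mouth, on its axis, fixed; bore 15 mm wide. Axes as outlet. With the sleeve forward and the nozzle home (latched), the nozzle cannot be drawn out. Popped loose, the nozzle must be drawn 25 mm or more straight out (along local -x) before it is lifted.
- sleeve_mid (a point): Middle of the coupler's sleeve, on its axis (moves with it): steel sleeve 44 mm long, 33 mm across, with a blue flange 40 mm across and 5 mm wide at each end (34 mm of plain steel between them). Axes as outlet: +x is the way it is pulled back, away from the nozzle.
- sleeve (a joint): Sleeve travel in m: 0 = fully forward (its spring returns it), 0.012 = fully back at its stop. Pull: about 5 N at the start, 12 N at the stop, plus a few N from the latch. From about 0.007 the latch frees the nozzle and an inner spring pushes it about 17 mm out within about 0.5 s; it stays there, loose, 25 mm of plug still in the bore. Let go too soon, it stays latched.
- nozzle_mid (a point): Middle of the nozzle's orange grip, on its axis; loose, about 90 g, 140 mm long, level in the coupler. Local +x points to the plug end. Round grip 24 mm across from x = -25 to +22 mm (centre of mass near +5), square brass collar 24 mm to +30, steel plug 14 mm across to +75, brass cone to the tip at -65. Latched it sits at local x = -60 mm of outlet, popped loose at about -77.
- nozzle_plug_end (a point): Centre of the end face of the nozzle's steel plug, on its axis, 75 mm from nozzle_mid; hidden in the coupler at the start.
- case: Grey open storage box with a hinged lid, fixed to the bench: outside 130 (x) x 190 (y) x 55 mm (z), walls and floor 5 mm. Origin: centre of its underside, on the bench; +z up, +x towards the hinge. The nozzle lies in it along y.
- lid_hinge (a point): Middle of the lid's hinge line, on top of the box's +x long wall (local (65, 0, 55.5) mm of case); the hinge runs along the box's y. Fixed. Axes as case.
- lid (a joint): Lid angle in rad: 0 = fully shut, 1.57 = upright, up to 1.9 leaning away from the box. Stiff hinge: it stays where it is left and must be moved all the way down (1 to 2 N at its free edge).
- lid_tab (a point): Middle of the lid's finger tab. Blue lid 130 x 190 mm, 8 mm thick; the tab, 50 mm wide and 8 mm thick, stands 17 mm out from the middle of the free edge. The point is 139 mm from the hinge line and moves with the lid.
- beaker: Upturned glass beaker, 70 mm across, 90 mm tall, on the drying rack; origin at its centre below. Leave alone.
- jug: Upturned clear plastic jug with a handle, about 94 mm across, 124 mm tall, on the drying rack; origin at its centre below. Leave alone.
- petri: Flat glass dish, 70 mm across, 14 mm tall, on the drying rack; origin at its centre below. Leave alone.
- tongs: Steel tongs with black grips, 140 mm long, lying on the drying rack (a white ribbed tray 180 x 420 mm, top 20 mm above the bench, beyond the outlet and the box); origin in the middle below. Leave alone.
Mind the look-alikes: they are no part of the job. Leave any pink or red look-alike of the outlet alone.

How it is judged:
By the outcome, as a careful person would: the job done as asked, in the order asked, and still so for the second after the job is handed in, with the robot touching nothing.
It also fails if it takes over 69 s, if anything falls off the work surface, if the arm or the gripper's body presses on something with over 40 N, if the wrist force passes 120 N, or if a joint passes its speed limit or range.

## Robot

A 6-joint arm with a two-finger parallel gripper is mounted at the origin on the work surface. World frame = base frame: x ahead of the robot, y to its left, z up, the work surface at z = 0. Lengths are in m, angles in degrees, forces in N, time in s.
With the tool pointing down it reaches from about 0.35 to 0.875 m from the base axis. Payload 15.5 kg.
Tool frame: the origin (TCP) lies where the fingers leave the gripper's body, on its centre line; the fingertips stand ctrl.nose_length ahead of it and the grasp point (between the pads) lies 54 mm ahead of it (ctrl.nose_length is the distance from the TCP to the fingertips, in m); x points along the fingers, z is the direction in which the jaws open and shut, and the axes are right-handed (so a half turn about x gives the same grasp; the last joint's range is limited). The gripper opens to 85 mm and grips with 20 to 120 N. Pads are 22 mm wide; open, the fingers measure 114 mm over their backs; the gripper's body (76 mm by 85 mm) begins 54 mm behind the grasp point. The pads swing forward as they close: fully open they stand 13 mm farther back than shut.
Start: joints at [60.819, 28.281, 77.091, -0, 74.628, -5.472], TCP at [0.251, 0.572, 0.304] pointing down, gripper open.
Joint ranges: [-166.48, 166.48], [-47.26, 123.95], [12.59, 153.08], [-70.14, 250.14], [6.76, 159.57], [-176.63, 176.63]. Speed limits (degrees/s): [108.29, 108.29, 147.25, 172.46, 172.46, 172.46].

## Interface

Orientations are given as [roll, pitch, yaw] about the fixed x, y, z axes, in that order (R = Rz(yaw) Ry(pitch) Rx(roll)).
In Python, from bench import sensors, viewer, ctrl gives the robot as it stands.
- The arm moves only by the shell command python3 -m pendant 'ROWS' [FORCE]. ROWS is JSON, one flat list of numbers, 7 for each row, row after row: the turn, a rotation vector about the world's x, y, z each as a share of pi rad, from -1 to 1, then the shift along the world's x, y, z each as a share of 0.03 m, from -1 to 1, then the opening, from -1 (shut) to 1 (fully open). A call has 1 to 12 rows; each row shifts and turns the pose as measured when the row begins; what a row does not reach is not made up. A row lasts 1/12 s, in which the tool goes at most 41.7 mm and 7.16 degrees, less where a joint would pass 70% of its speed; a pose out of reach is approached as far as the arm can. A call with a number of a shift or a turn outside -1 to 1 is refused whole. A call with a gripper value outside its range is refused whole. The fingers move at their own pace and stop on an object; FORCE is the grip in N (left out, the last holds). Time passes only in rows, so rows that do not move let the fingers close. It gives the time, the measured TCP pose, the force and the opening at its end, in the units of the state.
- sensors.get_obs(): the state, without advancing time (a new reading comes with each control period).
- viewer.snapshot(name): name is "scene" or "top" or "wrist"; returns (picture, depth): 384x512x3 uint8, blue, green, red; 384x512 float32, m along the optical axis (not along the pixel's ray), 0 where there is no reading.
- viewer.camera_info(name): a dict with "intrinsics" (3x3 intrinsics, pixels), "extrinsics" (4x4, takes a point from camera to world coordinates); the wrist camera has in their place "tool_from_camera" (4x4, takes a point from camera to tool coordinates, whose origin is the TCP and whose axes are the tool frame's). Camera axes: x right, y up, looking along -z (the intrinsics and any distortion apply to the point x, -y, -z); pixel columns grow to the right and rows downward; lengths in m; the calibration is good to about 2 mm. A picture is of the moment at which its call begins: read the wrist's pose just before it. camera_info takes no time and is no camera call.
- ctrl.hand_in(): hands the job in, once; it reports no verdict.
The state is a dict: "time": time; "joints": joint angles; "joint_velocities": joint speeds; "joint_efforts": joint torques, N m; "ee_pos": TCP position; "ee_rot": TCP orientation; "force": force on the tool from outside, world axes, zero at the start; "wrist_torque": the same for the moment, N m; "opening": finger opening in m.
Only numpy, scipy, OpenCV 4.12 (cv2) and the standard library are available. Lean on these libraries where they do the work, as an engineer would, in place of code of your own. Each camera call takes 0.05 s, during which the arm holds its last target.

## Working session

There is one attempt and no reset: what is moved stays moved. The work goes in short steps, Python scripts to look and compute and a shell command to move; the robot and the scene stay as the last step left them, time stands still between calls to the robot, and variables do not carry over. Pictures are saved under pics/ and viewed, and the job is handed in when it is done.

```bash
ls; mkdir -p pics
cat > h.py <<'E'
import numpy as np, cv2
from bench import sensors, viewer, ctrl
from scipy.spatial.transform import Rotation as R
def snap(name,fn=None):
    o=sensors.get_obs(); p,d=viewer.snapshot(name); ci=viewer.camera_info(name)
    K=np.array(ci["intrinsics"])
    if name=="wrist":
        T=np.eye(4);T[:3,:3]=R.from_euler('xyz',o["ee_rot"],degrees=True).as_matrix();T[:3,3]=o["ee_pos"]
        E=T@np.array(ci["tool_from_camera"])
    else: E=np.array(ci["extrinsics"])
    if fn: cv2.imwrite("pics/"+fn+".png",p); np.savez("pics/"+fn+".npz",p=p,d=d,K=K,E=E)
    return p,d,K,E
def load(fn):
    z=np.load("pics/"+fn+".npz"); return z["p"],z["d"],z["K"],z["E"]
def cloud(d,K,E):
    v,u=np.mgrid[0:d.shape[0],0:d.shape[1]]
    x=(u-K[0,2])/K[0,0]*d; y=(v-K[1,2])/K[1,1]*d
    P=np.stack([x,-y,-d,np.ones_like(d)],-1)@E.T
    return P[...,:3]
def proj(P,K,E):
    c=np.linalg.inv(E)@np.append(P,1); return K[0,0]*c[0]/-c[2]+K[0,2], K[1,1]*-c[1]/-c[2]+K[1,2]
E
python3 - <<'E'
from h import *
print(ctrl.nose_length, sensors.get_obs())
for n in("scene","top","wrist"):
    p,d,K,E=snap(n,n+"0"); print(n,viewer.camera_info(n))
E
```

```text
pics
0.0726 {'time': 0.0, 'joints': array([ 6.08210890e+01,  2.83148035e+01,  7.71272793e+01,  3.92380514e-04,
        7.46280907e+01, -5.47128554e+00]), 'joint_velocities': array([-0.04435337, -0.01640379,  0.15452782, -0.05269434, -0.00326951,
        0.00974476]), 'joint_efforts': array([ 4.67428486e-03, -8.82181549e+01, -3.83874929e+01,  1.42538561e-04,
        1.01478820e-02,  1.36645946e-05]), 'ee_pos': array([0.25115221, 0.57202299, 0.3033002 ]), 'ee_rot': array([ 174.21990931,   89.92982543, -119.48782041]), 'force': array([0.19028167, 0.1232355 , 0.70434713]), 'wrist_torque': array([-0.03089007,  0.02141136,  0.01313345]), 'opening': 0.08535243967890957}
scene {'intrinsics': array([[414.45644268,   0.        , 251.08684054],
       [  0.        , 414.45644268, 184.01910605],
       [  0.        ,   0.        ,   1.        ]]), 'extrinsics': array([[-0.28087238, -0.69476787,  0.66212409,  1.20216317],
       [ 0.95958665, -0.19075563,  0.20689552,  0.20364806],
       [-0.01744047,  0.69347667,  0.72026796,  0.83098363],
       [ 0.        ,  0.        ,  0.        ,  1.     
[... 279 characters left out ...]
0.02069198, -0.02404856, -0.02732742],
       [-0.0227522 ,  0.0607554 ,  0.99789334,  1.18519382],
       [ 0.        ,  0.        ,  0.        ,  1.        ]])}
wrist {'intrinsics': array([[266.47724455,   0.        , 254.17087163],
       [  0.        , 266.47724455, 192.4397859 ],
       [  0.        ,   0.        ,   1.        ]]), 'tool_from_camera': array([[ 7.53399357e-04,  2.74723175e-01, -9.61523068e-01,
        -7.00057641e-02],
       [ 3.91848645e-05,  9.61523332e-01,  2.74723281e-01,
         7.05543622e-02],
       [ 9.99999715e-01, -2.44653494e-04,  7.13646069e-04,
        -3.83550675e-04],
       [ 0.00000000e+00,  0.00000000e+00,  0.00000000e+00,
         1.00000000e+00]])}
```

View pics/scene0.png

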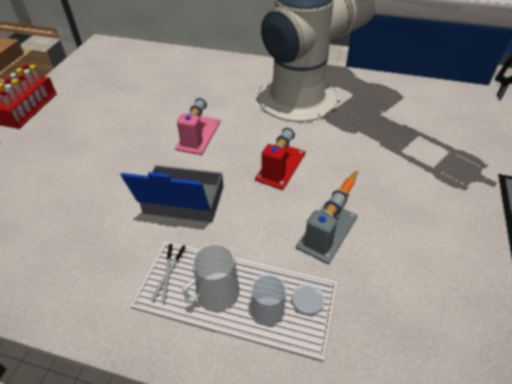

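View pics/top0.png

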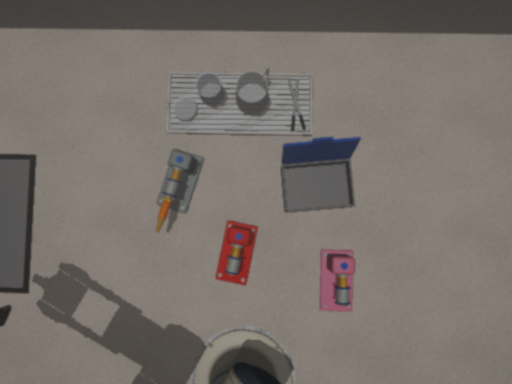

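View pics/wrist0.png

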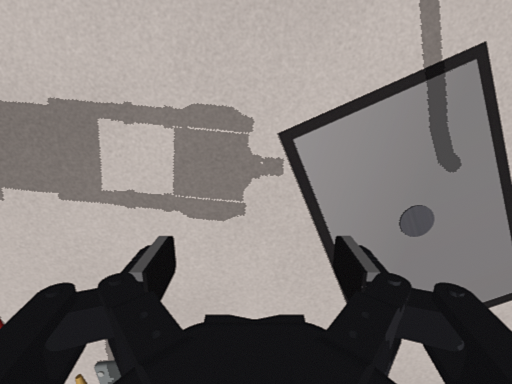

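The grey outlet with the orange nozzle is at scene (335,215) and top (175,190). The look-alikes are red (top 237,255) and pink (top 340,280), neither with a nozzle. The grey one fits the description. The box is at top (318,185) with its lid partly open. Next I'll enlarge and measure.

Run:
```python
from h import *
p,d,K,E=load("top0"); P=cloud(d,K,E)
a=cv2.resize(p[135:245,140:215],None,fx=5,fy=5,interpolation=cv2.INTER_CUBIC)
b=cv2.resize(p[125:220,270:365],None,fx=5.5,fy=5.5,interpolation=cv2.INTER_CUBIC)
b=cv2.copyMakeBorder(b,0,max(0,a.shape[0]-b.shape[0]),0,0,cv2.BORDER_CONSTANT); a=cv2.copyMakeBorder(a,0,b.shape[0]-a.shape[0],0,0,cv2.BORDER_CONSTANT)
c=np.hstack([a,b]); print(c.shape); c=cv2.resize(c,None,fx=min(1,799/c.shape[1]),fy=min(1,799/c.shape[1])); cv2.imwrite("pics/crop0.png",c)
hsv=cv2.cvtColor(p,cv2.COLOR_BGR2HSV)
o=(hsv[...,0]>5)&(hsv[...,0]<18)&(hsv[...,1]>170)&(hsv[...,2]>120); o[:, 215:]=0;o[:140]=0;o[245:]=0
print("orange",o.sum()); 
for v in range(160,240,3):
    us=np.where(o[v])[0]
    if len(us): 
        u=int(us.mean()); print(v,us.min(),us.max(),P[v,u].round(4), P[v,us].max(0).round(3)[2])
for n,(u,v) in dict(bench=(230,180),boxfloor=(318,188),block=(180,160),blueL=(290,152)).items(): print(n,P[v,u].round(4))
```

```text
(550, 897, 3)
orange 110
202 164 169 [0.4848 0.2114 0.102 ] 0.102
205 162 168 [0.4768 0.2144 0.0996] 0.102
208 161 167 [0.4689 0.2167 0.0998] 0.102
211 160 166 [0.4609 0.2191 0.0997] 0.103
214 160 165 [0.4529 0.2222 0.0965] 0.101
217 160 164 [0.4451 0.2211 0.1002] 0.104
bench [ 0.5545  0.0508 -0.0015]
boxfloor [ 0.5361 -0.2013  0.0066]
block [0.5956 0.1762 0.1111]
blueL [ 0.6178 -0.1095  0.1403]
```

View pics/crop0.png

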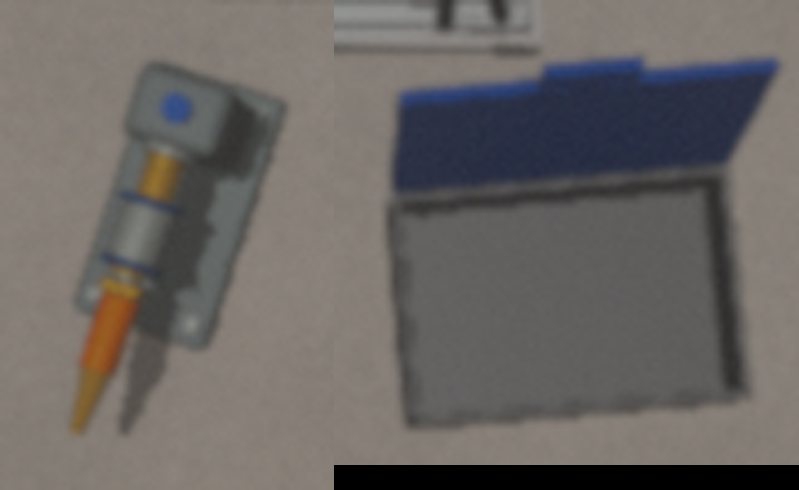

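The enlarged crop shows the grey outlet with its brass coupler, steel sleeve between blue flanges, and orange nozzle. The lid is open and leaning back. Next I'll estimate the poses.

Run:
```python
from h import *
o=sensors.get_obs(); Rm=R.from_euler('xyz',o["ee_rot"],degrees=True).as_matrix(); print("tool axes cols\n",Rm.round(3))
C=[]
for n in("top0","scene0"):
    p,d,K,E=load(n); P=cloud(d,K,E); 
    hsv=cv2.cvtColor(p,cv2.COLOR_BGR2HSV)
    X=P.reshape(-1,3); H=hsv.reshape(-1,3)
    # block top
    m=(abs(X[:,0]-.6)<.09)&(abs(X[:,1]-.18)<.08)&(X[:,2]>.101)&(X[:,2]<.118)&(X[:,0]>.565)
    q=X[m]; r=cv2.minAreaRect((q[:,:2]*1000).astype(np.float32)); print(n,"blocktop",m.sum(),q.mean(0).round(4),r)
    m=(H[:,0]>5)&(H[:,0]<18)&(H[:,1]>150)&(H[:,2]>90)&(abs(X[:,0]-.46)<.06)&(abs(X[:,1]-.21)<.05)&(X[:,2]>.07)
    q=X[m]; c=q.mean(0); u=np.linalg.svd(q-c)[2][0]; print("orange",m.sum(),c.round(4),u.round(3),np.degrees(np.arctan2(u[1],u[0])))
    # box floor & rim
    m=(abs(X[:,0]-.53)<.1)&(abs(X[:,1]+.2)<.13)&(X[:,2]>.04)&(X[:,2]<.062)
    q=X[m]; print("rim",m.sum(),cv2.minAreaRect((q[:,:2]*1000).astype(np.float32)))
    m=(H[:,0]>105)&(H[:,0]<130)&(H[:,1]>120)&(abs(X[:,0]-.62)<.1)&(abs(X[:,1]+.2)<.14)&(X[:,2]>.05)
    q=X[m]; c=q.mean(0); u,s,vt=np.linalg.svd(q-c); print("lid",m.sum(),c.round(4),q.min(0).round(3),q.max(0).round(3),"normal",vt[2].round(3),s[2]/np.sqrt(len(q)))
    # rack items
    m=(X[:,0]>.64)&(X[:,0]<.95)&(abs(X[:,1])<.35)&(X[:,2]>.06)&(X[:,2]<.2)&(H[:,1]<60); q=X[m]
    print("tall rack",q.min(0).round(3),q.max(0).round(3))
```

```text
tool axes cols
 [[-0.    -0.916  0.402]
 [-0.001  0.402  0.916]
 [-1.     0.    -0.001]]
top0 blocktop 364 [0.5961 0.1798 0.1058] ((592.4482421875, 181.14376831054688), (57.458702087402344, 56.26210021972656), 75.53777313232422)
orange 130 [0.4654 0.2172 0.0988] [-0.956  0.293 -0.019] 162.98415297705188
rim 551 ((542.265869140625, -192.05694580078125), (132.93617248535156, 190.123291015625), 6.051064491271973)
lid 172 [ 0.639  -0.1816  0.1855] [ 0.626 -0.271  0.176] [ 0.649 -0.091  0.202] normal [-0.972 -0.107  0.209] 0.0017370184434521278
tall rack [ 0.64  -0.275  0.06 ] [0.849 0.144 0.197]
scene0 blocktop 427 [0.6009 0.1808 0.1056] ((594.5836791992188, 182.08807373046875), (57.30265808105469, 59.58030319213867), 75.7509994506836)
orange 124 [0.4685 0.2202 0.0991] [ 0.964 -0.264  0.041] -15.309825499246557
rim 638 ((547.1204833984375, -191.58935546875), (142.29330444335938, 190.20431518554688), 6.20941686630249)
lid 2160 [ 0.6323 -0.1789  0.1312] [ 0.605 -0.274  0.055] [ 0.655 -0.088  0.2  ] normal [-0.969 -0.105  0.223] 0.0013599622857591645
tall rack [ 0.64  -0.276  0.06 ] [0.853 0.143 0.178]
```

Outlet origin is about (0.526, 0.202) with a yaw of about -16°. Box centre is about (0.543, -0.192), yaw about 6°, lid at about 1.79 rad. I'll move above the outlet for a close look.

```bash
python3 -m pendant '[0,0,0.004,0.72,-1,0,1, 0,0,0.004,0.72,-1,0,1, 0,0,0.004,0.72,-1,0,1, 0,0,0.004,0.72,-1,0,1, 0,0,0.004,0.72,-1,0,1, 0,0,0.004,0.72,-1,0,1, 0,0,0.004,0.72,-1,0,1, 0,0,0.004,0.72,-1,0,1, 0,0,0.004,0.72,-1,0,1, 0,0,0.004,0.72,-1,0,1, 0,0,0.003,0.72,-1,0,1, 0,0,0,0,0,0,1]' 60
```

```text
time: 1.15
ee_pos: [0.4942, 0.2267, 0.3013]
ee_rot: [154.2, 89.8, -131.0]
force: [0.1, 0.1, 0.1]
opening: 0.0853
```

Run:
```python
from h import *
o=sensors.get_obs(); Rm=R.from_euler('xyz',o["ee_rot"],degrees=True).as_matrix(); print(o["ee_pos"],Rm.round(4))
p,d,K,E=snap("wrist","wrist1")
P=cloud(d,K,E); print(P[100,256],P[250,256])
cv2.imwrite("pics/wrist1b.png",p)
```

```text
[0.49421377 0.22665714 0.30131889] [[-0.0018 -0.965   0.2621]
 [-0.0021  0.2621  0.965 ]
 [-1.      0.0012 -0.0025]]
[ 0.40599615  0.25179329 -0.0007223 ] [0.58295651 0.20385842 0.0672296 ]
```

View pics/wrist1.png

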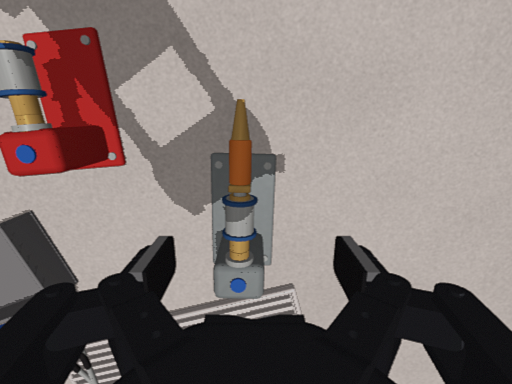

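The view shows the nozzle tip at (240,100), the orange grip at (240,160), the sleeve with blue flanges at (240,202) and (239,237), and the block at (238,280). The red look-alike is off to the left. I'll fit the axis now.

Run:
```python
from h import *
p,d,K,E=load("wrist1"); P=cloud(d,K,E); hsv=cv2.cvtColor(p,cv2.COLOR_BGR2HSV)
sel=(P[...,2]>.075)&(P[...,2]<.125)
sel[:,:205]=0; sel[:,275:]=0; sel[:95]=0; sel[300:]=0
# per row: center of silhouette
pts=[]
for v in range(98,300,4):
    us=np.where(sel[v])[0]
    if len(us)>2:
        q=P[v,us]; print(v,us.min(),us.max(),"mid",((q[0]+q[-1])/2).round(4),"maxz",q[:,2].max().round(4),"w",np.linalg.norm(q[0,:2]-q[-1,:2]).round(4),hsv[v,int(us.mean())])
or_=sel&(hsv[...,0]>4)&(hsv[...,0]<14)&(hsv[...,1]>180)
q=P[or_]; c=q.mean(0); u=np.linalg.svd(q-c)[2][0]; print("orange",len(q),c.round(4),u.round(4),np.degrees(np.arctan2(-u[1],-u[0])), "ext",((q-c)@u).min(),((q-c)@u).max())
m=sel&(P[...,2]>.103)&(hsv[...,1]<80)&(np.arange(384)[:,None]>250); q=P[m]; r=cv2.minAreaRect((q[:,:2]*1000).astype(np.float32)); print("block",len(q),r,q.mean(0))
m=(hsv[...,0]>100)&(hsv[...,0]<125)&(hsv[...,1]>140)&sel; q=P[m];v=np.where(m)[0]
for a,b in((190,215),(225,245),(270,300)):
    s=q[(v>=a)&(v<b)]; print("blue",a,len(s),s.mean(0).round(4),s.min(0).round(4),s.max(0).round(4))
```

```text
102 237 245 mid [0.4087 0.2351 0.0887] maxz 0.0935 w 0.008 [ 19 153 112]
106 236 245 mid [0.4123 0.2336 0.0901] maxz 0.0933 w 0.0091 [ 18 150 117]
110 236 246 mid [0.4161 0.2331 0.0893] maxz 0.0933 w 0.0099 [ 18 151 113]
114 235 246 mid [0.4198 0.2315 0.0907] maxz 0.0942 w 0.0111 [ 19 149 116]
118 234 247 mid [0.4235 0.2303 0.0878] maxz 0.0944 w 0.0133 [ 18 149 118]
122 234 247 mid [0.4273 0.2294 0.0908] maxz 0.0961 w 0.0132 [ 19 148 119]
126 233 248 mid [0.4311 0.2282 0.0891] maxz 0.0967 w 0.0154 [ 18 148 121]
130 233 248 mid [0.4349 0.2273 0.0916] maxz 0.0971 w 0.0153 [ 18 148 122]
134 232 249 mid [0.4388 0.2261 0.09  ] maxz 0.0974 w 0.0175 [ 18 151 123]
138 231 249 mid [0.4426 0.2244 0.0899] maxz 0.0981 w 0.0188 [ 19 148 122]
142 229 251 mid [0.4465 0.2233 0.0904] maxz 0.1003 w 0.023 [ 12 200 138]
146 229 251 mid [0.4505 0.2221 0.0897] maxz 0.1008 w 0.0231 [ 12 199 137]
150 229 251 mid [0.4546 0.2209 0.0892] maxz 0.101 w 0.0233 [ 12 196 138]
154 229 251 mid [0.4586 0.2198 0.0897] maxz 0.1013 w 0.0233 [ 12 199 136]
158 229 251 mid [0.4626 0.2187 0.0898] maxz 0.1007 w 0.0233 [ 12 19
[... 2399 characters left out ...]
maxz 0.1107 w 0.0578 [109 194 159]
294 215 262 mid [0.6138 0.1741 0.1038] maxz 0.1078 w 0.0552 [ 50   6 131]
298 232 258 mid [0.6212 0.18   0.1038] maxz 0.1048 w 0.0306 [  0   0 100]
orange 930 [0.4654 0.2182 0.0982] [ 0.9577 -0.2869  0.023 ] 163.32585442837984 ext -0.022356977814012538 0.024110298632261332
block 1384 ((595.5932006835938, 179.36709594726562), (56.29689407348633, 49.62778091430664), 73.7265853881836) [0.59579727 0.17963436 0.10541629]
blue 190 160 [0.5057 0.2062 0.1043] [0.499  0.1888 0.0829] [0.5116 0.2235 0.1108]
blue 225 137 [0.5434 0.1957 0.1048] [0.5365 0.1773 0.0856] [0.5501 0.2123 0.1108]
blue 270 170 [0.5985 0.1782 0.109 ] [0.5903 0.1696 0.1066] [0.6077 0.1865 0.1107]
```

```bash
python3 -m pendant '[0,0,-0.0035,0.2,-0.17,-0.8,1, 0,0,-0.0035,0.2,-0.17,-0.8,1, 0,0,0,0.2,-0.17,-0.8,1, 0,0,0,0.2,-0.17,-0.7,1, 0,0,0,0.2,-0.17,-0.4,1, 0,0,0,0,0,0,1]' 60
```

```text
time: 1.7
ee_pos: [0.5223, 0.2045, 0.1929]
ee_rot: [58.1, 89.9, 131.5]
force: [-0.1, -0.5, -0.6]
opening: 0.0856
```

```bash
python3 -m pendant '[0,0,0,0.05,-0.06,-0.6,1, 0,0,0,0.05,-0.06,-0.6,1, 0,0,0,0,0,-0.5,1, 0,0,0,0,0,0,1]' 60
python3 - <<'E'
from h import *
p,d,K,E=snap("wrist","wrist2")
E
```

```text
time: 2.03
ee_pos: [0.5239, 0.2041, 0.1422]
ee_rot: [26.5, 89.9, 100.0]
force: [-1.8, -0.5, 0.3]
opening: 0.0854
```

View pics/wrist2.png

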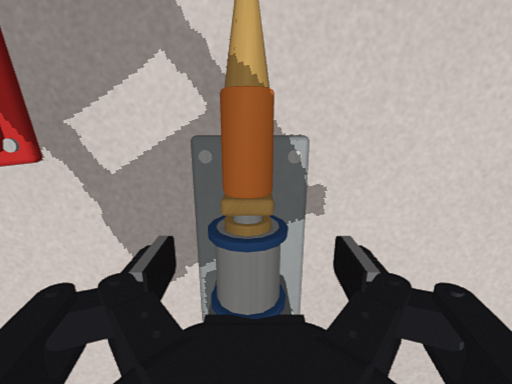

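Run:
```python
from h import *
p,d,K,E=load("wrist2"); P=cloud(d,K,E); hsv=cv2.cvtColor(p,cv2.COLOR_BGR2HSV)
a=np.array([.959,-.284]); n=np.array([.284,.959]); O=np.array([.5255,.2007])
L=(P[...,:2]-O)@a; N=(P[...,:2]-O)@n
for v in range(96,312,6):
    m=(P[v,:,2]>.08)&(P[v,:,2]<.125)&(abs(np.arange(512)-248)<45)
    us=np.where(m)[0]
    if len(us)<3: continue
    w=us[np.argmax(P[v,us,2])]; c=P[v,us,2].argsort()[-5:]; w=us[c]
    print(v,us.min(),us.max(),"Ltop",L[v,w].mean().round(4),"Nmid",((N[v,us.min()]+N[v,us.max()])/2).round(4),"z",P[v,w,2].mean().round(4),hsv[v,w[2]])
```

```text
96 220 274 Ltop -0.0808 Nmid -0.0006 z 0.1003 [ 12 192 154]
102 220 274 Ltop -0.0786 Nmid -0.0006 z 0.1003 [ 12 189 154]
108 220 274 Ltop -0.0763 Nmid -0.0006 z 0.1005 [ 12 194 150]
114 221 273 Ltop -0.074 Nmid -0.0006 z 0.1007 [ 12 193 153]
120 221 273 Ltop -0.0717 Nmid -0.0006 z 0.1009 [ 12 192 155]
126 221 273 Ltop -0.0693 Nmid -0.0007 z 0.1005 [ 12 192 154]
132 221 273 Ltop -0.0669 Nmid -0.0007 z 0.1009 [ 12 192 154]
138 221 273 Ltop -0.0645 Nmid -0.0007 z 0.1007 [ 12 190 154]
144 222 273 Ltop -0.0621 Nmid -0.0004 z 0.1007 [ 12 197 149]
150 222 273 Ltop -0.0597 Nmid -0.0005 z 0.1011 [ 12 193 152]
156 222 273 Ltop -0.0571 Nmid -0.0005 z 0.1007 [ 12 194 154]
162 222 273 Ltop -0.0547 Nmid -0.0006 z 0.1012 [ 12 195 153]
168 222 272 Ltop -0.0521 Nmid -0.0009 z 0.1011 [ 12 196 148]
174 223 272 Ltop -0.0494 Nmid -0.0005 z 0.1008 [ 12 195 150]
180 223 272 Ltop -0.0469 Nmid -0.0006 z 0.1013 [ 12 195 152]
186 223 272 Ltop -0.0442 Nmid -0.0006 z 0.101 [ 12 197 149]
192 224 271 Ltop -0.0416 Nmid -0.0006 z 0.1013 [ 12 196 152]
198 223 272 Ltop -0.0387 Nmid -0.0005 z 0.1008 [ 13 190 122]
204 2
[... 381 characters left out ...]
1 Nmid -0.0006 z 0.108 [108 173  68]
246 215 280 Ltop -0.0203 Nmid -0.0009 z 0.1101 [108 168  88]
252 216 280 Ltop -0.0163 Nmid -0.0005 z 0.1079 [ 18  11 115]
258 216 280 Ltop -0.0128 Nmid -0.0005 z 0.1068 [ 30   5 111]
264 216 279 Ltop -0.0097 Nmid -0.0009 z 0.1067 [ 45   5 110]
270 216 279 Ltop -0.0068 Nmid -0.0009 z 0.1067 [ 30   5 110]
276 217 279 Ltop -0.0035 Nmid -0.0007 z 0.1065 [ 15   5 108]
282 217 279 Ltop -0.0007 Nmid -0.0006 z 0.107 [ 45   5 112]
288 215 282 Ltop 0.0027 Nmid -0.0006 z 0.1066 [ 15   5 110]
294 212 285 Ltop 0.0056 Nmid -0.0005 z 0.107 [ 30   5 109]
300 212 285 Ltop 0.009 Nmid -0.0002 z 0.1068 [ 30   2 110]
306 212 284 Ltop 0.0124 Nmid -0.0006 z 0.1067 [ 30   5 109]
```

Geometry agrees: the front flange is at local -22 to -17 mm and the axis is within 1 mm. I'll centre and close on the plain sleeve.

```bash
python3 -m pendant '[0,0,0,0.05,-0.13,-0.1,1, 0,0,0,0,0,0,0.2, 0,0,0,0,0,0,-0.1, 0,0,0,0,0,0,-1, 0,0,0,0,0,0,-1, 0,0,0,0,0,0,-1, 0,0,0,0,0,0,-1]' 70
```

```text
time: 2.67
ee_pos: [0.5262, 0.1997, 0.1459]
ee_rot: [-74.5, 89.7, -0.8]
force: [4.7, 17.4, -20.2]
opening: 0.0304
```

```bash
python3 -m pendant '[0,0,0,0,0,0,-1, 0,0,0,0,0,0,-1]'
python3 - <<'E'
from h import *
p,d,K,E=snap("wrist","wrist3")
o=sensors.get_obs(); print(o["wrist_torque"], R.from_euler('xyz',o["ee_rot"],degrees=True).as_matrix().round(4))
E
```

```text
time: 2.83
ee_pos: [0.5262, 0.1999, 0.1457]
ee_rot: [-69.4, 89.7, 4.3]
force: [1.5, 0.4, -3.9]
opening: 0.0306
[-0.07239942 -0.16283515  0.10879547] [[ 4.800e-03 -9.593e-01  2.822e-01]
 [ 3.000e-04  2.822e-01  9.593e-01]
 [-1.000e+00 -4.500e-03  1.700e-03]]
```

View pics/wrist3.png

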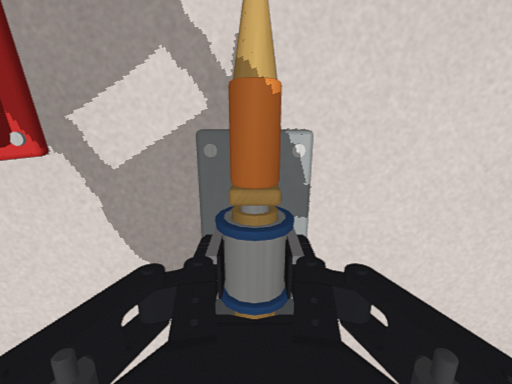

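The pads sit on the plain steel between the flanges, centred, and the residual force is small. Next I'll pull back along +x.

```bash
python3 -m pendant '[0,0,0,0.12,-0.036,0,-1, 0,0,0,0.12,-0.036,0,-1, 0,0,0,0.1,-0.03,0,-1, 0,0,0,0.06,-0.018,0,-1]' 70;  python3 -m pendant '[0,0,0,0,0,0,-1]'
```

```text
time: 3.22
ee_pos: [0.5345, 0.1975, 0.1457]
ee_rot: [86.2, 89.8, 159.8]
force: [-7.4, 6.1, 2.2]
opening: 0.0302
time: 3.3
ee_pos: [0.5336, 0.1977, 0.1457]
ee_rot: [90.3, 89.6, 164.0]
force: [-8.0, 6.0, 2.6]
opening: 0.0301
```

```bash
python3 -m pendant '[0,0,0,0.1,-0.03,0,-1, 0,0,0,0.12,-0.036,0,-1, 0,0,0,0.12,-0.036,0,-1]' 70;  python3 -m pendant '[0,0,0,0.05,-0.015,0,-1]'
```

```text
time: 3.55
ee_pos: [0.5388, 0.1963, 0.1456]
ee_rot: [95.4, 89.0, 169.1]
force: [-26.7, 16.9, 14.3]
opening: 0.0303
time: 3.63
ee_pos: [0.5385, 0.1964, 0.1456]
ee_rot: [95.6, 88.8, 169.2]
force: [-9.1, 5.6, 3.7]
opening: 0.0304
```

```bash
python3 -m pendant '[0,0,0,0.08,-0.024,0,-1, 0,0,0,0.05,-0.015,0,-1, 0,0,0,0.05,-0.015,0,-1, 0,0,0,0.05,-0.015,0,-1, 0,0,0,0.05,-0.015,0,-1]' 70
python3 - <<'E'
from h import *
p,d,K,E=snap("wrist","wrist4")
E
```

```text
time: 4.05
ee_pos: [0.5392, 0.1964, 0.1456]
ee_rot: [96.9, 87.8, 170.6]
force: [-9.9, 7.8, 3.1]
opening: 0.0302
```

View pics/wrist4.png

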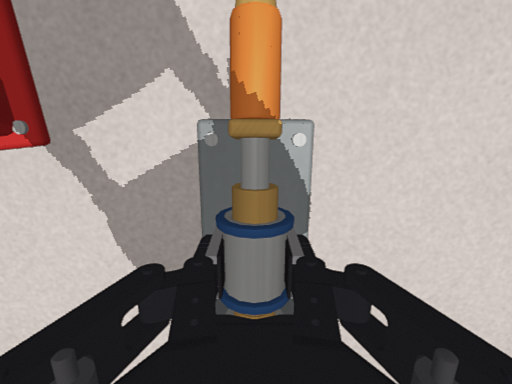

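Popped: the plug now shows at (255,160) between the collar and the coupler. I'll ease the sleeve forward and let go.

```bash
python3 -m pendant '[0,0,0,-0.12,0.036,0,-1, 0,0,0,-0.12,0.036,0,-1, 0,0,0,-0.12,0.036,0,-1, 0,0,0,-0.06,0.02,0,-1]';  python3 -m pendant '[0,0,0,0,0,0,1, 0,0,0,0,0,0,1,0,0,0,0,0,0,1,0,0,0,0,0,0,1,0,0,0,0,0,0,1]'
python3 - <<'E'
from h import *
p,d,K,E=snap("wrist","wrist5")
o=sensors.get_obs(); print(R.from_euler('xyz',o["ee_rot"],degrees=True).as_matrix().round(4))
E
```

```text
time: 4.43
ee_pos: [0.5283, 0.1998, 0.1459]
ee_rot: [97.5, 88.1, 171.2]
force: [14.7, -12.8, -22.6]
opening: 0.0304
time: 4.85
ee_pos: [0.5291, 0.1997, 0.1466]
ee_rot: [96.6, 88.2, 170.3]
force: [0.1, -0.6, 0.3]
opening: 0.0851
[[-0.0313 -0.9593  0.2807]
 [ 0.0053  0.2807  0.9598]
 [-0.9995  0.0315 -0.0037]]
```

View pics/wrist5.png

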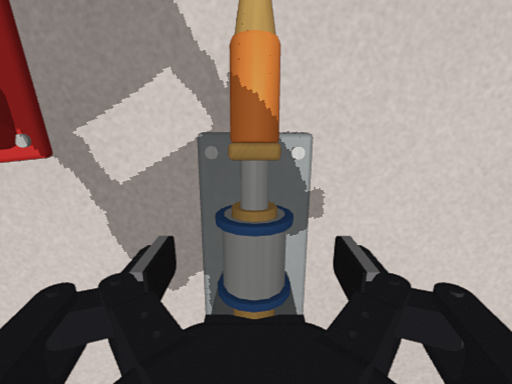

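```bash
cat > ax.py <<'E'
from h import *
def rows(fn,v0,v1,step=5,uc=254,hw=45,zmin=.08):
    p,d,K,E=load(fn); P=cloud(d,K,E); hsv=cv2.cvtColor(p,cv2.COLOR_BGR2HSV)
    a=np.array([.959,-.284]); n=np.array([.284,.959]); O=np.array([.5253,.2001])
    L=(P[...,:2]-O)@a; N=(P[...,:2]-O)@n
    for v in range(v0,v1,step):
        us=np.where((P[v,:,2]>zmin)&(P[v,:,2]<.14)&(abs(np.arange(512)-uc)<hw))[0]
        if len(us)<3: continue
        w=us[P[v,us,2].argsort()[-5:]]
        print(v,us.min(),us.max(),"Ltop",L[v,w].mean().round(4),"Nmid",((N[v,us.min()]+N[v,us.max()])/2).round(4),"z",P[v,w,2].mean().round(4),hsv[v,w[2]])
E
python3 -c "
from ax import *
rows('wrist5',0,310,7)"
```

```text
0 239 271 Ltop -0.1161 Nmid 0.0 z 0.0892 [ 20 139 183]
7 238 272 Ltop -0.1131 Nmid -0.0 z 0.0904 [ 19 137 188]
14 237 273 Ltop -0.1104 Nmid 0.0 z 0.0906 [ 19 136 190]
21 236 274 Ltop -0.1076 Nmid 0.0 z 0.0913 [ 19 138 183]
28 235 275 Ltop -0.1046 Nmid 0.0001 z 0.0921 [ 19 138 183]
35 234 276 Ltop -0.1013 Nmid 0.0001 z 0.0943 [ 15 179 212]
42 230 280 Ltop -0.0985 Nmid 0.0002 z 0.0948 [ 15 180 212]
49 230 280 Ltop -0.0959 Nmid 0.0001 z 0.0948 [ 14 182 212]
56 230 280 Ltop -0.0931 Nmid 0.0 z 0.0952 [ 15 174 212]
63 230 280 Ltop -0.0903 Nmid 0.0001 z 0.0956 [ 16 174 212]
70 230 280 Ltop -0.0875 Nmid 0.0001 z 0.0956 [ 15 174 212]
77 230 280 Ltop -0.0847 Nmid 0.0002 z 0.096 [ 16 171 212]
84 230 280 Ltop -0.0818 Nmid 0.0002 z 0.0963 [ 16 167 212]
91 230 279 Ltop -0.079 Nmid -0.0001 z 0.0965 [ 16 170 213]
98 230 279 Ltop -0.0761 Nmid -0.0001 z 0.0966 [ 16 167 215]
105 230 279 Ltop -0.0732 Nmid -0.0001 z 0.0971 [ 13 191 180]
112 230 279 Ltop -0.0702 Nmid -0.0001 z 0.0976 [ 12 192 155]
119 230 279 Ltop -0.0673 Nmid -0.0001 z 0.0975 [ 13 191 156]
126 230 279 Ltop -0.0643 Nmid -0.0 z 0.0977 [ 12
[... 849 characters left out ...]
3 286 Ltop -0.0201 Nmid 0.0003 z 0.1107 [107 173  90]
238 223 285 Ltop -0.015 Nmid -0.0001 z 0.1065 [ 20   7 114]
245 223 285 Ltop -0.0115 Nmid -0.0001 z 0.1065 [ 30   5 112]
252 223 285 Ltop -0.0081 Nmid -0.0001 z 0.1067 [ 30   5 111]
259 223 285 Ltop -0.0045 Nmid 0.0 z 0.1065 [ 15   5 111]
266 224 284 Ltop -0.001 Nmid -0.0 z 0.1067 [ 30   5 111]
273 224 284 Ltop 0.0027 Nmid 0.0001 z 0.1067 [ 30   5 110]
280 219 289 Ltop 0.0064 Nmid 0.0001 z 0.1066 [ 30   5 110]
287 218 290 Ltop 0.0099 Nmid 0.0 z 0.1071 [ 30   2 109]
294 219 289 Ltop 0.0139 Nmid 0.0001 z 0.1067 [ 30   5 111]
301 224 284 Ltop 0.0168 Nmid 0.0002 z 0.1081 [107 185  62]
308 234 274 Ltop 0.0191 Nmid 0.0008 z 0.1101 [107 179  87]
```

The sleeve is fully forward again (front flange edge at -22 mm). The nozzle is loose with its mid at about -77 mm, tip drooping about 4°. I'll slide along the axis to the grip and straighten the tool.

```bash
python3 -m pendant '[-0.001,-0.005,0,-0.6,0.175,0,1, -0.001,-0.005,0,-0.6,0.175,0,1, 0,0,0,-0.6,0.175,0,1, 0,0,0,-0.55,0.16,0,1, 0,0,0,0,0,0,1]'
python3 - <<'E'
from h import *
p,d,K,E=snap("wrist","wrist6")
o=sensors.get_obs(); print(o["ee_pos"],R.from_euler('xyz',o["ee_rot"],degrees=True).as_matrix().round(4))
from ax import rows
rows('wrist6',150,384,7)
E
```

```text
time: 5.32
ee_pos: [0.4567, 0.2205, 0.147]
ee_rot: [-84.6, 89.8, -11.0]
force: [-0.1, -0.5, -0.3]
opening: 0.0852
[0.4583189  0.22042689 0.14716272] [[ 4.300e-03 -9.594e-01  2.822e-01]
 [-2.000e-04  2.822e-01  9.594e-01]
 [-1.000e+00 -4.200e-03  1.000e-03]]
150 242 267 Ltop -0.1263 Nmid -0.0003 z 0.0868 [ 18 149 125]
157 242 268 Ltop -0.123 Nmid 0.0001 z 0.0877 [ 18 145 128]
164 242 269 Ltop -0.1197 Nmid 0.0004 z 0.0883 [ 19 151 123]
171 240 270 Ltop -0.1163 Nmid 0.0001 z 0.0889 [ 18 147 127]
178 239 271 Ltop -0.113 Nmid 0.0001 z 0.0898 [ 18 149 127]
185 238 272 Ltop -0.1097 Nmid 0.0001 z 0.0906 [ 18 146 124]
192 237 273 Ltop -0.1064 Nmid 0.0001 z 0.0914 [ 18 148 126]
199 233 277 Ltop -0.1036 Nmid 0.0002 z 0.0939 [ 12 197 144]
206 233 277 Ltop -0.1001 Nmid 0.0002 z 0.0942 [ 12 195 145]
213 233 277 Ltop -0.0969 Nmid 0.0002 z 0.0953 [ 12 196 146]
220 233 277 Ltop -0.0932 Nmid 0.0002 z 0.0953 [ 12 198 144]
227 233 276 Ltop -0.0895 Nmid -0.0002 z 0.0953 [ 12 194 143]
234 233 276 Ltop -0.086 Nmid -0.0002 z 0.0957 [ 12 196 146]
241 233 276 Ltop -0.0823 Nmid -0.0002 z 0.0959 [ 12 196 146]
248 233 276 Ltop -0.0787 Nmid -0.0002 z 0.0965 [ 12 195 145]
255 233 276 Ltop -0.0751 Nmid -0.0001 z 0.0971 [ 12 197 146]
262 234 276 Ltop -0.0709 Nmid 0.0002 z 0.0967 [ 12 199 145]
269 234 276 Ltop -0.0673 Nmid 0.0003 z 0.0974 [ 12 200 145]
276 234 275 Ltop -0.0635 Nmid -0.0001 z 0.0977 [ 12 197 145]
283 233 276 Ltop -0.0594 Nmid -0.0001 z 0.0978 [ 12 199 145]
290 232 277 Ltop -0.0561 Nmid -0.0001 z 0.099 [ 18 148 122]
297 233 276 Ltop -0.0521 Nmid -0.0001 z 0.0993 [ 18 153 123]
304 243 266 Ltop -0.0441 Nmid -0.0 z 0.0947 [ 30   2 107]
311 243 266 Ltop -0.04 Nmid -0.0 z 0.0952 [  0   2 105]
318 250 259 Ltop -0.0355 Nmid -0.0 z 0.0953 [ 15   5 113]
```

View pics/wrist6.png

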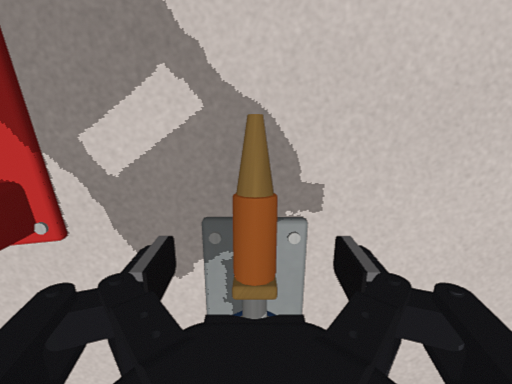

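```bash
python3 -m pendant '[0,0,0,-0.1,0.03,-0.08,1, 0,0,0,0,0,0,0, 0,0,0,0,0,0,-1, 0,0,0,0,0,0,-1, 0,0,0,0,0,0,-1, 0,0,0,0,0,0,-1, 0,0,0,0,0,0,-1, 0,0,0,0,0,0,-1, 0,0,0,0,0,0,-1]' 35
python3 - <<'E'
from h import *
p,d,K,E=snap("wrist","wrist7")
from ax import rows
rows('wrist7',100,300,12)
E
```

```text
time: 6.12
ee_pos: [0.4583, 0.221, 0.1446]
ee_rot: [-69.2, 89.6, 4.3]
force: [-0.3, 1.1, -0.1]
opening: 0.023
112 252 262 Ltop -0.1424 Nmid 0.0021 z 0.0814 [ 19 151 133]
124 248 265 Ltop -0.137 Nmid 0.0018 z 0.0833 [ 18 147 134]
136 246 267 Ltop -0.1314 Nmid 0.0018 z 0.0845 [ 18 149 130]
148 243 268 Ltop -0.1259 Nmid 0.0013 z 0.0859 [ 18 146 133]
160 242 270 Ltop -0.1204 Nmid 0.0016 z 0.0876 [ 18 145 135]
172 240 272 Ltop -0.1148 Nmid 0.0016 z 0.0887 [ 18 144 131]
184 238 273 Ltop -0.1093 Nmid 0.0014 z 0.0904 [ 19 145 132]
196 233 278 Ltop -0.104 Nmid 0.0015 z 0.0927 [ 12 199 123]
208 233 277 Ltop -0.0985 Nmid 0.0011 z 0.0944 [ 12 194 154]
220 233 277 Ltop -0.0925 Nmid 0.0012 z 0.0947 [ 12 196 152]
232 221 288 Ltop -0.0864 Nmid 0.0008 z 0.0952 [ 12 193 153]
244 210 298 Ltop -0.0822 Nmid 0.0006 z 0.0994 [ 0  3 84]
256 210 298 Ltop -0.084 Nmid 0.0006 z 0.1138 [120  29  26]
268 210 298 Ltop -0.0834 Nmid 0.0005 z 0.1221 [120  11  23]
280 210 298 Ltop -0.0835 Nmid 0.0006 z 0.1301 [150  21  24]
292 222 287 Ltop -0.0743 Nmid 0.0007 z 0.1246 [130  31  25]
```

View pics/wrist7.png

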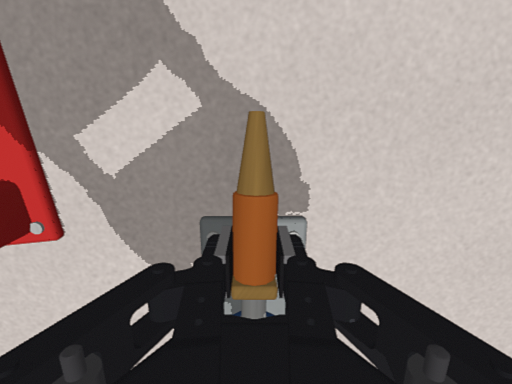

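Gripped at 23 mm on the orange grip. I'll draw it straight out by about 55 mm.

```bash
python3 -m pendant '[0,0,0,-0.1,0.03,0,-1, 0,0,0,-0.2,0.06,0,-1, 0,0,0,-0.3,0.089,0,-1, 0,0,0,-0.3,0.089,0,-1, 0,0,0,-0.3,0.089,0,-1, 0,0,0,-0.3,0.089,0,-1, 0,0,0,-0.3,0.089,0,-1,0,0,0,-0.2,0.06,0,-1,0,0,0,0,0,0,-1]'
```

```text
time: 6.92
ee_pos: [0.3905, 0.2405, 0.1446]
ee_rot: [-72.9, 89.7, 0.6]
force: [0.9, -0.9, -1.3]
opening: 0.0226
```

Run:
```python
from h import *
p,d,K,E=snap("wrist","wrist8")
snap("scene","scene8")
s=cv2.imread("pics/scene8.png"); cv2.imwrite("pics/s8c.png",np.hstack([cv2.resize(s[130:290,250:400],None,fx=3,fy=3)[:384],]));
```

```text
(no output)
```

View pics/wrist8.png

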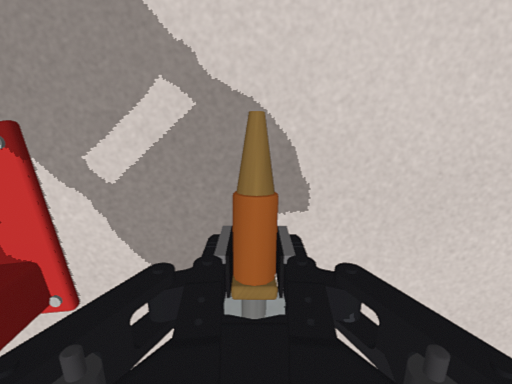

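View pics/scene8.png

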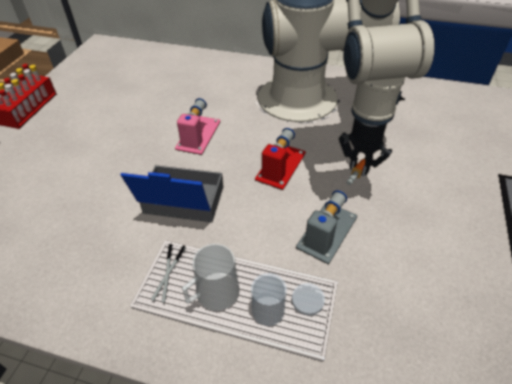

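Drawn fully clear. Next I'll lift and swing over to the box, turning by -67°.

```bash
python3 -m pendant '[0,0,0,0,0,0.5,-1, 0,0,0,0,0,0.9,-1, 0,0,0,0,0,0.9,-1, 0,0,0,0,0,0.9,-1, 0,0,-0.02,0.15,-0.45,0.5,-1, 0,0,-0.02,0.3,-0.8,0,-1, 0,0,-0.02,0.3,-0.85,0,-1, 0,0,-0.02,0.3,-0.85,0,-1, 0,0,-0.02,0.3,-0.85,0,-1, 0,0,-0.02,0.3,-0.85,0,-1, 0,0,-0.02,0.3,-0.85,0,-1, 0,0,-0.02,0.3,-0.85,0,-1]'
python3 -m pendant '[0,0,-0.02,0.3,-0.85,0,-1, 0,0,-0.02,0.3,-0.85,0,-1, 0,0,-0.02,0.3,-0.85,0,-1, 0,0,-0.02,0.3,-0.85,0,-1, 0,0,-0.02,0.3,-0.85,0,-1, 0,0,-0.02,0.3,-0.85,0,-1,0,0,-0.02,0.3,-0.8,0,-1,0,0,-0.02,0.3,-0.6,0,-1,0,0,-0.02,0.1,-0.2,0,-1,0,0,0,0,0,0,-1]'
```

```text
time: 8.02
ee_pos: [0.466, 0.0437, 0.2636]
ee_rot: [-54.0, 89.1, -10.2]
force: [1.1, -0.5, -0.2]
opening: 0.0229
time: 8.85
ee_pos: [0.5478, -0.1791, 0.2643]
ee_rot: [-52.4, 88.7, -43.4]
force: [0.1, 0.3, -1.6]
opening: 0.0232
```

Run:
```python
from h import *
o=sensors.get_obs(); Rm=R.from_euler('xyz',o["ee_rot"],degrees=True).as_matrix(); print(o["ee_pos"],Rm.round(4),"y yaw",np.degrees(np.arctan2(Rm[1,1],Rm[0,1])))
p,d,K,E=snap("wrist","wrist9")
snap("top","top9"); snap("scene","scene9")
```

```text
[ 0.54779343 -0.17907384  0.26427649] [[ 0.0163 -0.156   0.9876]
 [-0.0154  0.9876  0.1563]
 [-0.9997 -0.0178  0.0137]] y yaw 98.97630376066547
```

View pics/wrist9.png

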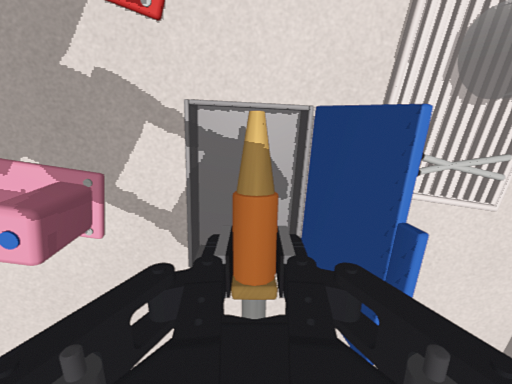

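View pics/scene9.png

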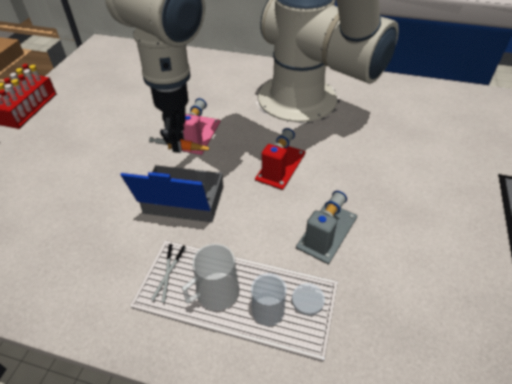

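Run:
```python
from h import *
for n in("wrist9","top0"):
    p,d,K,E=load(n); P=cloud(d,K,E); X=P.reshape(-1,3)
    v,u=np.mgrid[0:384,0:512]
    m=(X[:,2]>.049)&(X[:,2]<.061)&(abs(X[:,0]-.54)<.1)&(abs(X[:,1]+.19)<.12)
    q=X[m]; 
    for yaw in (5,6,7):
        t=np.radians(yaw); ex=np.array([np.cos(t),np.sin(t)]); ey=np.array([-np.sin(t),np.cos(t)])
        a=q[:,:2]@ex; b=q[:,:2]@ey
        print(n,yaw,len(q),"x",np.percentile(a,[0.5,99.5]).round(4),"y",np.percentile(b,[.5,99.5]).round(4))
    if n=="wrist9":
        # top rim (far +y wall): fit line
        qq=P[98:110,195:300].reshape(-1,3); qq=qq[abs(qq[:,2]-.055)<.005]; f=np.polyfit(qq[:,0],qq[:,1],1); print("far wall",f,"yaw",np.degrees(np.arctan(f[0])),qq.mean(0))
        L=P[105:260,185:202].reshape(-1,3); L=L[abs(L[:,2]-.055)<.004]; f=np.polyfit(L[:,1],L[:,0],1); print("near long wall",len(L),"yaw",-np.degrees(np.arctan(f[0])),L.mean(0),L[:,0].min(),L[:,0].max())
    H=cv2.cvtColor(p,cv2.COLOR_BGR2HSV).reshape(-1,3)
    m=(H[:,0]>105)&(H[:,0]<130)&(H[:,1]>120)&(abs(X[:,0]-.62)<.1)&(abs(X[:,1]+.2)<.14)&(X[:,2]>.05)
    q=X[m]; c=q.mean(0); u_,s,vt=np.linalg.svd(q-c); print("lid",m.sum(),c.round(4),vt[2].round(3))
    # nozzle tilt
    if n=="wrist9":
        for v0 in range(115,300,20):
            us=np.arange(225,290); zz=P[v0,us,2]; k=us[np.argsort(zz)[-4:]]; print(v0,P[v0,k].mean(0).round(4))
```

```text
wrist9 5 2488 x [0.4573 0.5905] y [-0.333  -0.1462]
wrist9 6 2488 x [0.4543 0.5857] y [-0.341  -0.1559]
wrist9 7 2488 x [0.4495 0.5822] y [-0.3489 -0.1645]
far wall [ 0.10805368 -0.16079735] yaw 6.167092751278355 [ 0.53061871 -0.10346204  0.0546779 ]
near long wall 782 yaw 6.171516760259589 [ 0.48016835 -0.19367537  0.05459552] 0.4698851742563653 0.49202818850242275
lid 19281 [ 0.6241 -0.1537  0.1445] [ 0.982  0.116 -0.152]
115 [ 0.5379 -0.1105  0.2012]
135 [ 0.5397 -0.1195  0.2038]
155 [ 0.5393 -0.1288  0.2059]
175 [ 0.541  -0.1379  0.2085]
195 [ 0.5428 -0.147   0.2109]
215 [ 0.5439 -0.156   0.2141]
235 [ 0.5433 -0.1516  0.2448]
255 [ 0.552  -0.1674  0.2298]
275 [ 0.5465 -0.1374  0.2894]
295 [ 0.5502 -0.1495  0.2792]
top0 5 475 x [0.4562 0.5905] y [-0.3339 -0.1429]
top0 6 475 x [0.4529 0.585 ] y [-0.3426 -0.1527]
top0 7 475 x [0.4478 0.5811] y [-0.3519 -0.1618]
lid 172 [ 0.639  -0.1816  0.1855] [-0.972 -0.107  0.209]
```

```bash
python3 -m pendant '[0.01,0.0025,-0.004,-0.04,-0.17,-0.5,-1, 0.01,0.0025,-0.004,-0.04,-0.17,-0.6,-1, 0.01,0.002,-0.004,-0.04,-0.17,-0.6,-1, 0.01,0.002,-0.004,-0.02,-0.1,-0.6,-1, 0,0,0,0,-0.06,-0.6,-1, 0,0,0,0,0,-0.4,-1, 0,0,0,0,0,0,-1]'
python3 - <<'E'
from h import *
o=sensors.get_obs(); Rm=R.from_euler('xyz',o["ee_rot"],degrees=True).as_matrix(); print(o["ee_pos"],Rm.round(4),"y yaw",np.degrees(np.arctan2(Rm[1,1],Rm[0,1])))
p,d,K,E=snap("wrist","wrist10"); P=cloud(d,K,E)
for v0 in range(115,235,10):
    us=np.arange(225,290); zz=P[v0,us,2]; k=us[np.argsort(zz)[-4:]]; print(v0,P[v0,k].mean(0).round(4))
p,d,K,E=snap("scene","scene10"); cv2.imwrite("pics/s10c.png",cv2.resize(p[80:230,100:260],None,fx=4,fy=4,interpolation=cv2.INTER_CUBIC))
E
```

```text
time: 9.58
ee_pos: [0.5412, -0.1907, 0.1639]
ee_rot: [86.9, 83.3, 94.4]
force: [-0.8, -0.2, -0.9]
opening: 0.023
[ 0.54123582 -0.19065296  0.1638924 ] [[-0.0091 -0.1309  0.9914]
 [ 0.1166  0.9845  0.131 ]
 [-0.9931  0.1168  0.0063]] y yaw 97.57250918523444
115 [ 0.5318 -0.1142  0.1108]
125 [ 0.5325 -0.1216  0.1441]
135 [ 0.5328 -0.1235  0.1116]
145 [ 0.5339 -0.1281  0.1127]
155 [ 0.5333 -0.1322  0.145 ]
165 [ 0.5334 -0.1376  0.1139]
175 [ 0.5353 -0.1422  0.1144]
185 [ 0.5361 -0.1469  0.1148]
195 [ 0.5352 -0.1463  0.147 ]
205 [ 0.5357 -0.1563  0.117 ]
215 [ 0.5379 -0.1609  0.1172]
225 [ 0.5346 -0.1481  0.1794]
```

View pics/s10c.png

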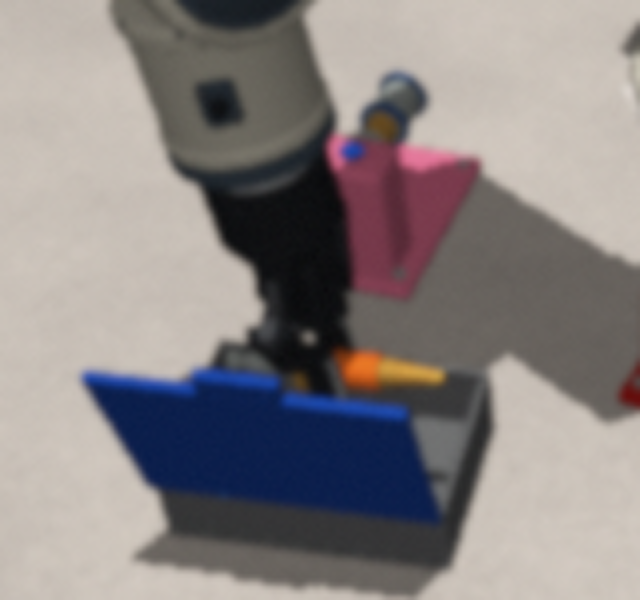

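View pics/wrist10.png

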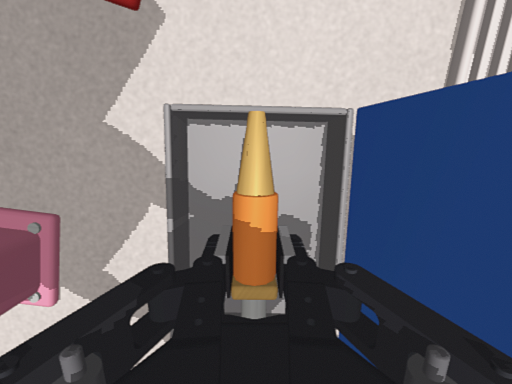

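The nozzle is now level (the cone's top slope matches the level one). I need about -15 mm in y to centre it along the box, and then I'll lower.

```bash
python3 -m pendant '[0,0,-0.004,0.03,-0.26,0,-1, 0,0,-0.004,0.03,-0.25,-0.3,-1, 0,0,0,0,0,-0.6,-1, 0,0,0,0,0,-0.6,-1, 0,0,0,0,0,-0.4,-1, 0,0,0,0,0,0,-1]'
python3 - <<'E'
from h import *
o=sensors.get_obs(); Rm=R.from_euler('xyz',o["ee_rot"],degrees=True).as_matrix(); print(o["ee_pos"],Rm.round(4),"y yaw",np.degrees(np.arctan2(Rm[1,1],Rm[0,1])))
p,d,K,E=snap("wrist","wrist11"); P=cloud(d,K,E)
print("floor",P[150:200:10,205].round(4),P[150:200:10,310].round(4))
for v0 in range(115,235,10):
    us=np.arange(225,290); zz=P[v0,us,2]; k=us[np.argsort(zz)[-4:]]; print(v0,np.median(P[v0,k],0).round(4))
E
```

```text
time: 10.18
ee_pos: [0.5472, -0.2099, 0.1117]
ee_rot: [80.4, 83.7, 86.5]
force: [-1.1, 0.3, -0.8]
opening: 0.0229
[ 0.54720169 -0.20988304  0.11167408] [[ 0.0066 -0.1062  0.9943]
 [ 0.1091  0.9885  0.1048]
 [-0.994   0.1078  0.0182]] y yaw 96.1294132036629
floor [[ 0.5085 -0.1542  0.0038]
 [ 0.5091 -0.1609  0.0045]
 [ 0.5098 -0.1676  0.0057]
 [ 0.5101 -0.1747  0.0045]
 [ 0.5107 -0.1816  0.005 ]] [[ 0.5798 -0.1467  0.0053]
 [ 0.581  -0.1534  0.0043]
 [ 0.5821 -0.1603  0.0038]
 [ 0.5828 -0.1671  0.005 ]
 [ 0.5835 -0.174   0.006 ]]
115 [ 0.5398 -0.1337  0.0583]
125 [ 0.5412 -0.1383  0.0587]
135 [ 0.5408 -0.143   0.0588]
145 [ 0.5412 -0.1477  0.0602]
155 [ 0.5438 -0.1521  0.0607]
165 [ 0.5424 -0.157   0.0613]
175 [ 0.5427 -0.1617  0.0618]
185 [ 0.5425 -0.1666  0.0619]
195 [ 0.5446 -0.171   0.0628]
205 [ 0.5446 -0.1757  0.0648]
215 [ 0.5439 -0.1806  0.0647]
225 [ 0.5446 -0.1852  0.0652]
```

View pics/wrist11.png

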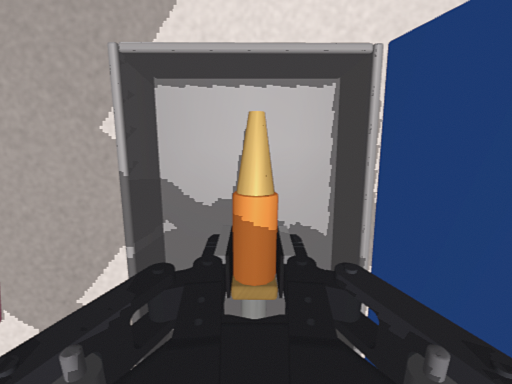

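Well centred: tip 22 mm from the near wall and the grip underside 36 mm above the floor. I'll lower in small steps.

```bash
python3 -m pendant '[0,0,0,0,0,-0.35,-1, 0,0,0,0,0,-0.35,-1, 0,0,0,0,0,-0.2,-1, 0,0,0,0,0,-0.05,-1]'; python3 -m pendant '[0,0,0,0,0,-0.06,-1, 0,0,0,0,0,0,-1]'
```

```text
time: 10.57
ee_pos: [0.5489, -0.2115, 0.0843]
ee_rot: [77.7, 83.9, 83.8]
force: [-0.9, 0.3, -0.1]
opening: 0.0223
time: 10.73
ee_pos: [0.5489, -0.2114, 0.0818]
ee_rot: [78.0, 83.9, 84.0]
force: [-0.1, 0.2, -1.9]
opening: 0.0225
```

```bash
python3 -m pendant '[0,0,0,0,0,-0.06,-1, 0,0,0,0,0,-0.05,-1, 0,0,0,0,0,0,-1]'; python3 -m pendant '[0,0,0,0,0,-0.05,-1, 0,0,0,0,0,0,-1]';python3 -c "
from h import *
snap('wrist','wrist12'); p,d,K,E=load('wrist12');P=cloud(d,K,E)
for v0 in range(120,235,15):
    us=np.arange(225,290); zz=P[v0,us,2]; k=us[np.argsort(zz)[-4:]]; print(v0,np.median(P[v0,k],0).round(4))
"
```

```text
time: 10.98
ee_pos: [0.5492, -0.2115, 0.0788]
ee_rot: [77.6, 83.9, 83.6]
force: [0.0, 0.3, -0.5]
opening: 0.0225
time: 11.15
ee_pos: [0.5493, -0.2115, 0.0782]
ee_rot: [77.2, 83.9, 83.2]
force: [-2.2, 0.1, 5.0]
opening: 0.023
120 [ 0.543  -0.1378  0.0244]
135 [ 0.5411 -0.1475  0.0903]
150 [ 0.5451 -0.1517  0.0265]
165 [ 0.5454 -0.1588  0.0269]
180 [ 0.5456 -0.1659  0.0282]
195 [ 0.5468 -0.1729  0.0293]
210 [ 0.5465 -0.1798  0.0313]
225 [ 0.548  -0.1872  0.0311]
```

```bash
python3 -m pendant '[0,0,0,0,0,-0.03,-1, 0,0,0,0,0,0,-1]'
```

```text
time: 11.37
ee_pos: [0.5493, -0.2115, 0.0784]
ee_rot: [76.9, 83.9, 83.0]
force: [-1.8, 1.1, 1.9]
opening: 0.0229
```

The floor carries the load (about 2–5 N) and the grip's underside is within about 2 mm of the floor. I'll release partway only, so the fingers clear the box walls.

```bash
python3 -m pendant '[0,0,0,0,0,0,-0.42, 0,0,0,0,0,0,-0.36, 0,0,0,0,0,0,-0.28, 0,0,0,0,0,0,-0.1, 0,0,0,0,0,0,0.05, 0,0,0,0,0,0,0.05]' 20; python3 -c "
from h import *
snap('wrist','wrist13'); p,d,K,E=load('wrist13');P=cloud(d,K,E)
for v0 in range(120,300,15):
    us=np.arange(225,290); zz=P[v0,us,2]; k=us[np.argsort(zz)[-4:]]; print(v0,np.median(P[v0,k],0).round(4))
"
```

```text
time: 11.87
ee_pos: [0.5497, -0.2117, 0.0788]
ee_rot: [76.2, 83.9, 82.3]
force: [0.9, -0.8, -0.9]
opening: 0.0447
120 [ 0.5439 -0.1376  0.0218]
135 [ 0.5422 -0.1451  0.0228]
150 [ 0.5439 -0.152   0.0247]
165 [ 0.5447 -0.1593  0.0251]
180 [ 0.5444 -0.1666  0.0264]
195 [ 0.5444 -0.1734  0.0287]
210 [ 0.5478 -0.1806  0.0295]
225 [ 0.5454 -0.1883  0.0296]
240 [ 0.5474 -0.1959  0.0298]
255 [ 0.5478 -0.204   0.0292]
270 [ 0.5451 -0.181   0.0924]
285 [ 0.5535 -0.2197  0.0295]
```

View pics/wrist13.png

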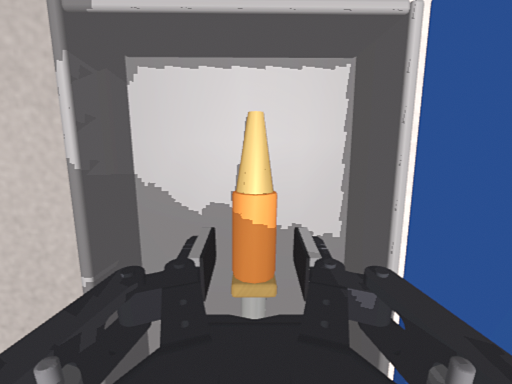

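The nozzle lies level on the floor (grip top 29.6 mm, which is 5 + 24). I'll retreat straight up, then go over behind the lid with the fingers shut.

```bash
python3 -m pendant '[0,0,0,0,0,0.15,0.05, 0,0,0,0,0,0.4,0.05, 0,0,0,0,0,0.8,0.05, 0,0,0,0,0,0.9,0.05, -0.009,-0.001,0,0,0,0.9,-0.5, -0.009,-0.001,0,0,0,0.9,-1, -0.009,-0.001,0,0,0,0.9,-1, -0.009,-0.001,0,0,0,0.9,-1, 0,0,0,0,0,0.9,-1, 0,0,0,0,0,0.6,-1, 0,0,0,0,0,0,-1]' 30; python3 -c "
from h import *
snap('wrist','wrist14'); snap('scene','scene14'); snap('top','top14')
o=sensors.get_obs(); Rm=R.from_euler('xyz',o['ee_rot'],degrees=True).as_matrix(); print(o['ee_pos'],Rm.round(4))
for n in ('wrist14','scene14'):
    p,d,K,E=load(n);P=cloud(d,K,E);X=P.reshape(-1,3);H=cv2.cvtColor(p,cv2.COLOR_BGR2HSV).reshape(-1,3)
    m=(H[:,0]>105)&(H[:,0]<130)&(H[:,1]>120)&(abs(X[:,0]-.62)<.1)&(abs(X[:,1]+.2)<.14)&(X[:,2]>.05)
    q=X[m]; c=q.mean(0); u_,s,vt=np.linalg.svd(q-c); print('lid',m.sum(),c.round(4),vt[2].round(3),q.min(0).round(3),q.max(0).round(3))
"
```

```text
time: 12.83
ee_pos: [0.5462, -0.2104, 0.3184]
ee_rot: [-34.4, 88.2, -28.4]
force: [0.8, -0.9, 0.5]
opening: -0.0
[ 0.54507923 -0.2100171   0.31370153] [[ 0.0231 -0.1035  0.9944]
 [-0.0124  0.9945  0.1039]
 [-0.9997 -0.0147  0.0216]]
lid 15563 [ 0.6266 -0.1751  0.1432] [-0.982 -0.115  0.151] [ 0.536 -0.279  0.057] [ 0.653 -0.091  0.387]
lid 2162 [ 0.6324 -0.1789  0.1314] [-0.969 -0.105  0.224] [ 0.605 -0.275  0.057] [ 0.654 -0.088  0.2  ]
```

View pics/wrist14.png

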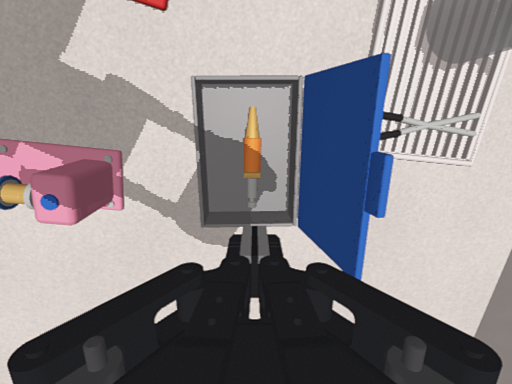

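View pics/scene14.png

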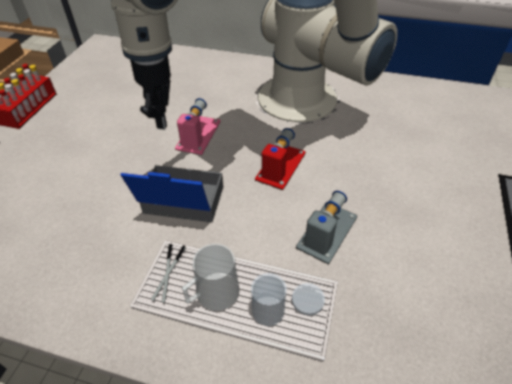

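```bash
python3 -m pendant '[0,0.003,0,0.5,0.1,0,-1, 0,0.003,0,0.8,0.18,0,-1, 0,0,0,0.8,0.18,0,-1, 0,0,0,0.8,0.18,0,-1, 0,0,0,0.8,0.18,0,-1, 0,0,0,0.8,0.15,0,-1, 0,0,0,0.1,0,0,-1, 0,0,0,0,0,0,-1]' 30; python3 -c "
from h import *
snap('wrist','wrist15')
o=sensors.get_obs(); Rm=R.from_euler('xyz',o['ee_rot'],degrees=True).as_matrix(); print(o['ee_pos'],Rm.round(4))"
```

```text
time: 13.65
ee_pos: [0.6836, -0.1783, 0.3015]
ee_rot: [-169.3, 89.0, -163.5]
force: [-0.7, 0.1, 0.3]
opening: -0.0001
[ 0.68306385 -0.17829796  0.30129435] [[-0.0171 -0.1007  0.9948]
 [-0.0047  0.9949  0.1006]
 [-0.9998 -0.0029 -0.0175]]
```

View pics/wrist15.png

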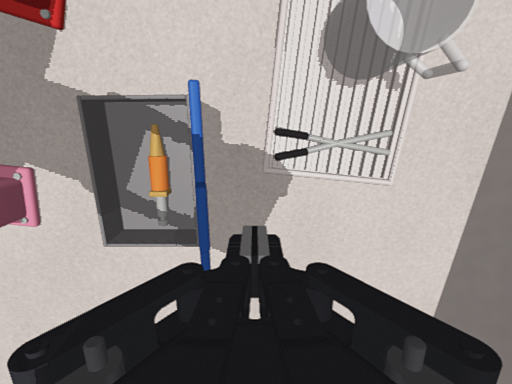

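The fingers are behind the lid: its edge is at column 195 and the fingertips at about (255,235). The tongs are clear. I'll lower and push toward the robot.

```bash
python3 -m pendant '[0,0,0,0,0,-0.6,-1, 0,0,0,0,0,-0.7,-1, 0,0,0,0,0,-0.45,-1, 0,0,0,-0.2,-0.02,0,-1, 0,0,0,-0.33,-0.036,0,-1, 0,0,0,-0.33,-0.036,0,-1, 0,0,0,-0.33,-0.036,0,-1,0,0,0,-0.33,-0.036,0,-1]' 30; python3 -c "
from h import *
snap('scene','scene16')
o=sensors.get_obs(); Rm=R.from_euler('xyz',o['ee_rot'],degrees=True).as_matrix(); print(o['ee_pos'],Rm.round(4))"
```

```text
time: 14.37
ee_pos: [0.6281, -0.185, 0.2457]
ee_rot: [-179.1, 88.7, -173.5]
force: [1.2, 0.1, -0.4]
opening: 0.0
[ 0.62642464 -0.18516709  0.24581706] [[-2.460e-02 -9.760e-02  9.949e-01]
 [-2.600e-03  9.952e-01  9.760e-02]
 [-9.997e-01 -2.000e-04 -2.470e-02]]
```

View pics/scene16.png

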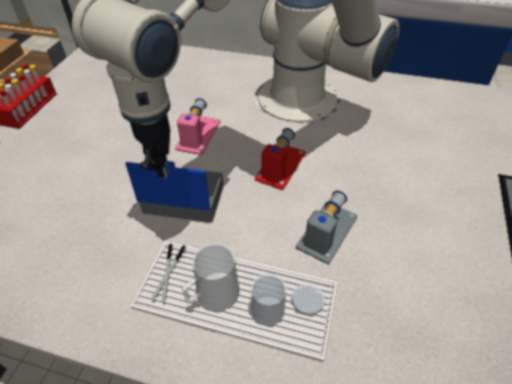

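```bash
python3 -m pendant '[0,0,0,-0.33,-0.036,-0.05,-1, 0,0,0,-0.33,-0.036,-0.06,-1, 0,0,0,-0.33,-0.036,-0.06,-1, 0,0,0,-0.3,-0.036,-0.06,-1, 0,0,0,-0.3,-0.032,-0.15,-1, 0,0,0,-0.3,-0.032,-0.15,-1]' 30; python3 -c "
from h import *
snap('scene','scene17')
p,d,K,E=load('scene17');P=cloud(d,K,E);X=P.reshape(-1,3);H=cv2.cvtColor(p,cv2.COLOR_BGR2HSV).reshape(-1,3)
m=(H[:,0]>105)&(H[:,0]<130)&(H[:,1]>120)&(abs(X[:,0]-.55)<.12)&(abs(X[:,1]+.2)<.14)&(X[:,2]>.05)&(X[:,2]<.21)
q=X[m]; c=q.mean(0); u_,s,vt=np.linalg.svd(q-c); print('lid',m.sum(),c.round(4),vt[2].round(3),q.min(0).round(3),q.max(0).round(3))
cv2.imwrite('pics/s17c.png',cv2.resize(p[80:230,100:260],None,fx=4,fy=4,interpolation=cv2.INTER_CUBIC))
o=sensors.get_obs(); print(o['ee_pos'],o['force'])"
```

```text
time: 14.92
ee_pos: [0.5651, -0.1929, 0.2348]
ee_rot: [-173.3, 88.8, -167.9]
force: [1.8, 0.4, -0.3]
opening: -0.0
lid 3725 [ 0.5806 -0.185   0.117 ] [0.866 0.093 0.491] [ 0.537 -0.282  0.051] [ 0.622 -0.092  0.199]
[ 0.56326976 -0.19282089  0.2339872 ] [-0.77755856 -1.02274203 -0.90581273]
```

View pics/s17c.png

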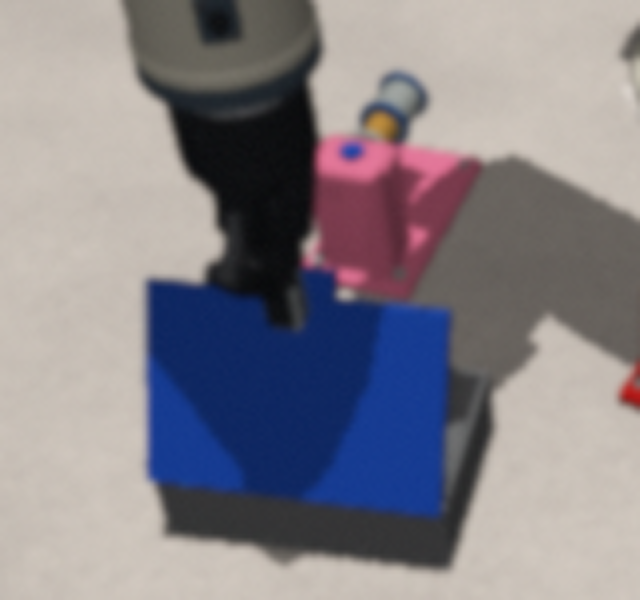

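Lid at about 60°, with the fingertip on its outer face near the tab. I'll follow the arc down.

```bash
python3 -m pendant '[0,0,0,-0.37,-0.04,-0.33,-1, 0,0,0,-0.37,-0.04,-0.35,-1, 0,0,0,-0.33,-0.035,-0.37,-1, 0,0,0,-0.33,-0.035,-0.37,-1, 0,0,0,-0.22,-0.02,-0.4,-1]' 30; python3 -m pendant '[0,0,0,-0.2,-0.02,-0.3,-1, 0,0,0,-0.1,-0.01,-0.3,-1]';  python3 -c "
from h import *
snap('scene','scene18')
p,d,K,E=load('scene18');P=cloud(d,K,E);X=P.reshape(-1,3);H=cv2.cvtColor(p,cv2.COLOR_BGR2HSV).reshape(-1,3)
m=(H[:,0]>105)&(H[:,0]<130)&(H[:,1]>120)&(abs(X[:,0]-.55)<.12)&(abs(X[:,1]+.2)<.14)&(X[:,2]>.05)&(X[:,2]<.21)
q=X[m]; c=q.mean(0); u_,s,vt=np.linalg.svd(q-c); print('lid',m.sum(),c.round(4),vt[2].round(3),q.min(0).round(3),q.max(0).round(3))
cv2.imwrite('pics/s18c.png',cv2.resize(p[80:230,100:260],None,fx=4,fy=4,interpolation=cv2.INTER_CUBIC))
o=sensors.get_obs(); print(o['ee_pos'],o['force'])"
```

```text
time: 15.38
ee_pos: [0.5138, -0.1993, 0.1833]
ee_rot: [-159.9, 89.1, -154.5]
force: [0.4, -0.3, 1.5]
opening: 0.0004
time: 15.55
ee_pos: [0.5034, -0.2005, 0.1653]
ee_rot: [-159.5, 89.1, -154.2]
force: [0.1, 0.6, 1.0]
opening: 0.0003
lid 3263 [ 0.5497 -0.1891  0.0788] [0.261 0.028 0.965] [ 0.468 -0.29   0.056] [ 0.618 -0.091  0.172]
[ 0.50255777 -0.20024624  0.16385918] [-1.53716294  0.82892275 -1.90080368]
```

View pics/s18c.png

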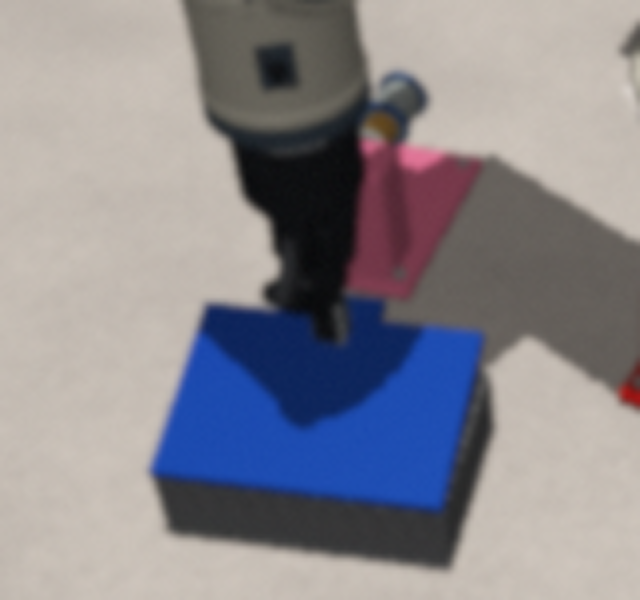

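Lid at about 15°. I'll press straight down, then seat it.

```bash
python3 -m pendant '[0,0,0,-0.1,-0.01,-0.3,-1, 0,0,0,-0.05,0,-0.3,-1, 0,0,0,0,0,-0.2,-1]' 30; python3 -m pendant '[0,0,0,0,0,-0.12,-1, 0,0,0,0,0,-0.1,-1]'
```

```text
time: 15.85
ee_pos: [0.4984, -0.2012, 0.1409]
ee_rot: [-160.1, 89.1, -154.8]
force: [-0.4, 0.1, 0.6]
opening: -0.0
time: 16.02
ee_pos: [0.4988, -0.2014, 0.1347]
ee_rot: [-158.7, 89.1, -153.5]
force: [-17.0, 6.7, 84.5]
opening: 0.0001
```

```bash
python3 -m pendant '[0,0,0,0,0,0.1,-1]'; python3 -m pendant '[0,0,0,0,0,0.5,-1, 0,0,0,0,0,0.9,-1, 0,0,0,0,0,0.9,-1, 0,0,0,0,0,0.9,-1, 0,0,0,-0.5,0,0.9,-1, 0,0,0,-0.9,0,0.5,-1,0,0,0,-0.9,0,0,-1,0,0,0,-0.5,0,0,-1,0,0,0,0,0,0,-1]'; python3 -c "
from h import *
snap('scene','scene19'); snap('top','top19'); snap('wrist','wrist19')
for n in ('scene19','top19','wrist19'):
    p,d,K,E=load(n);P=cloud(d,K,E);X=P.reshape(-1,3);H=cv2.cvtColor(p,cv2.COLOR_BGR2HSV).reshape(-1,3)
    m=(H[:,0]>105)&(H[:,0]<130)&(H[:,1]>120)&(abs(X[:,0]-.55)<.12)&(abs(X[:,1]+.2)<.14)&(X[:,2]>.045)&(X[:,2]<.1)
    q=X[m]; print(n,m.sum())
    if m.sum()<50: continue
    c=q.mean(0); u_,s,vt=np.linalg.svd(q-c); print('lid',c.round(4),vt[2].round(3))
    a=(q[:,:2]-[.543,-.193])@[.994,.107]
    for lo in range(-90,70,20):
        k=(a>lo/1e3)&(a<lo/1e3+.02); print(lo,k.sum(),np.median(q[k,2]).round(4) if k.sum() else '',end='; ')
    print()
"
```

```text
time: 16.1
ee_pos: [0.4989, -0.2013, 0.1381]
ee_rot: [-158.9, 89.1, -153.7]
force: [-0.7, -0.4, -0.9]
opening: 0.0
time: 16.85
ee_pos: [0.4146, -0.2009, 0.2851]
ee_rot: [-139.7, 89.2, -134.4]
force: [0.3, -0.6, 0.0]
opening: -0.0001
scene19 2791
lid [ 0.5453 -0.1902  0.0632] [0.003 0.001 1.   ]
-90 54 0.0631; -70 282 0.0634; -50 375 0.0632; -30 392 0.0633; -10 410 0.0634; 10 423 0.0634; 30 445 0.0633; 50 410 0.063; 
top19 2940
lid [ 0.5431 -0.1851  0.0633] [-0.002 -0.004  1.   ]
-90 38 0.0635; -70 254 0.0634; -50 385 0.0636; -30 479 0.0632; -10 502 0.0632; 10 511 0.0633; 30 500 0.0635; 50 271 0.0635; 
wrist19 19548
lid [ 0.5378 -0.1869  0.0635] [-0.001  0.001  1.   ]
-90 499 0.0634; -70 2584 0.0634; -50 2914 0.0635; -30 2933 0.0635; -10 2931 0.0635; 10 2942 0.0635; 30 2938 0.0635; 50 1807 0.0634;
```

View pics/scene19.png

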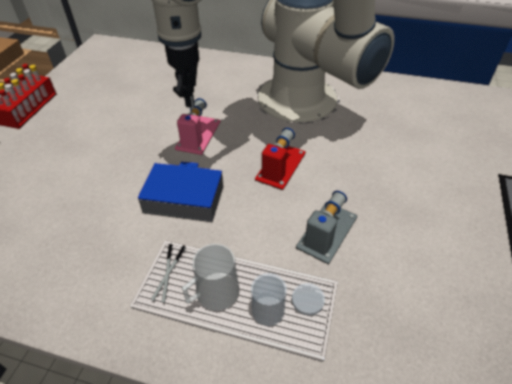

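View pics/top19.png

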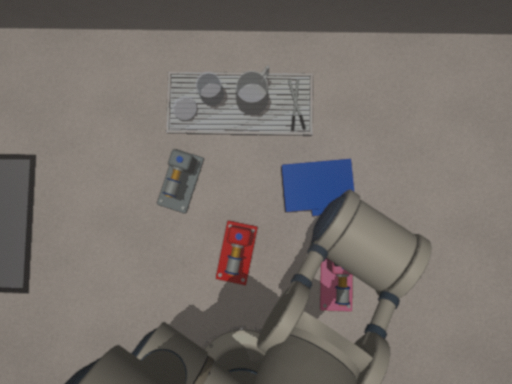

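The lid reads 63.4 mm all across (55.5 + 8 expected), so it is fully shut. The sleeve is forward, the rack items are where they were, and the arm is clear. Handing in.

```bash
python3 -c "
from h import *
print(ctrl.hand_in())"
```

```text
the job is handed in; nothing more can be done
None
```

I did the whole job in order and handed it in at about 17 s of the 69 s allowed. The hand-in reports no verdict, so this rests on my own checks.

- **Sleeve:** I pulled the grey outlet's sleeve to its stop, about 12.8 mm of tool travel. The nozzle popped loose to about -77 mm. I eased the sleeve forward and let go, and its front flange edge measured -22 mm, the same as at the start.
- **Nozzle:** I drew it out straight by about 70 mm and levelled it, because it had drooped about 5–7° in the coupler and grip. I set it along the middle of the box. It settled about 1–2 mm on release; the fingertips had probably reached the floor first.
- **Lid:** I pushed it over from behind and pressed it down. Its top read 63–64 mm across its whole width in all three cameras, against 63.5 mm expected when shut.
- **Rack and look-alikes:** I saw no change in the glassware, tongs or the red and pink look-alikes. The arm finished clear of everything.

One thing went less well. The last press on the lid was harder than I meant: the wrist force reached 84.5 N (limit 120 N) at the fingertips, and I backed off in the next row. The picture afterwards showed nothing moved or damaged.

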